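# Clamp a busbar blank in the bench thickness gauge with the ratchet cap

### The job

Put the plain end of the copper busbar blank into the bench thickness gauge, flat on its table between the guides and gently up against the stop, and let go of it. Then turn the small knurled ratchet cap on top of the gauge clockwise, without pressing it down, until the spindle sits on the bar and the ratchet slips, and stop once it has slipped by roughly a tenth of a turn. Leave the bar clamped like that and everything else on the bench where it is.

Things in the scene. Friction and masses are not known exactly. Their poses are not given: they have to be found in the camera images.
- gauge: grey bench thickness gauge bolted down, C-frame on a foot 124x76x12 mm. Origin: underside, below the vertical spindle axis; x points from the open mouth, where work enters, to the column. In its frame (mm): foot x -36..88; column x 44..68, 92 high; arm from the column to x -16, heights 72..90; thimble and ratchet cap stand on the arm. The table juts out to x -68; in front of that there is nothing
- gauge_anvil (a point): point on the steel work table's top right below the spindle, 45 mm above the worktop, axes of the gauge. Table: x -68..32 mm, 54 mm wide. Two guide rails 6 mm high stand on it, 28 mm apart inside, x -28..8, with a flared mouth 37 mm wide that begins at x -44. The bar lies between the rails
- gauge_stop: dark steel stop block at the back of the gauge's table, 26 mm wide and 12 mm high; its front face, which the bar must touch, is 18 mm behind the spindle axis (gauge x +18). Origin and axes are the gauge's
- gauge_nose (a point): centre of the spindle's flat underside, 10 mm across. At the start 10.8 to 13.2 mm above the table, so an 8 mm bar passes below. Turning the cap clockwise seen from above lowers it 3.2 mm per rad; cap and thimble sink with it. It stays where left. Once the nose sits, it and the bar yield by about 1 mm and it presses about 30 N when the ratchet slips; more than 50 N is too much
- cap_top (a point): centre of the top of the ratchet cap, a knurled steel cylinder 28 mm across, 24 mm high, on the spindle axis above the thimble (36 mm across, 22 mm high). Fingertips must stay above the thimble; pressing the cap down or turning the thimble overloads the nose. Running the screw takes up to 0.10 N m (felt 0.05-0.10), either way; the ratchet slips at 0.185 (felt 0.13-0.19); the cap springs 0.1 rad
- cap_mark (a point): index mark at the cap's lower rim, 14 mm from the axis
- thimble_mark (a point): index mark on the thimble's top face, 14 mm from the axis; it coincides with cap_mark at the start. Their distance is 28 mm x sin(slip angle / 2), so it tells how far the ratchet has slipped
- busbar: copper busbar blank, flat bar 130 x 20 x 8 mm, 0.15 kg, lying loose on the brown board (3.5 mm thick) on the worktop. Origin: centre of the underside; x along its length, z up. The end at -x has a 7 mm bolt hole 9 mm from the end; the end at +x is plain and goes into the gauge. A thin test lead hangs across the bench further left, 0.4 to 0.65 m up (x 0.5 to 0.75, y 0.1 to 0.5)
- busbar_tip (a point): centre of the bar's plain end face, 65 mm from the bar's middle and 4 mm above its underside, axes of the bar
- screw_jar: bystander: small glass jar of screws, 56 mm across, 67 mm high, stands loose; leave alone
- side_cutters: bystander: pair of side cutters 150 x 44 x 11 mm lying loose; leave alone
- bnc_adapter: bystander: metal coaxial adapter 16 x 40 x 14 mm lying loose; leave alone

How it is judged:
By the outcome, as a careful person would: the job done as asked, in the order asked, and still so for the second after the job is handed in, with the robot touching nothing.
It also fails if it takes over 72 s, if anything falls off the work surface, if the arm or the gripper's body presses on something with over 40 N, if the wrist force passes 120 N, or if a joint passes its speed limit or range.

### The arm

A 7-joint arm with a two-finger parallel gripper is mounted at the origin on a cart in front of the work surface, level with it; the furniture and walls round the work are solid. World frame = base frame: x ahead of the robot, y to its left, z up, the work surface at z = 0. Lengths are in m, angles in rad, forces in N, time in s.
With the tool pointing down it reaches from about 0.425 to 0.95 m from the base axis. Payload 16.7 kg.
Tool frame: the origin (TCP) lies on the centre line of the jaws, within the pads' length; the fingertips stand 17 mm ahead of it and the grasp point (between the pads) lies 2 mm behind it; z points along the fingers, y is the line along which they close (so a half turn about z gives the same grasp; the last joint's range is limited). The gripper opens to 94 mm and grips with 3 to 60 N. Pads are 16 mm wide; open, the fingers measure 119 mm over their backs; the gripper's body (75 mm by 177 mm) begins 78 mm behind the grasp point.
Start: joints at [1.097, 0.426, 0.074, 1.606, -0.034, 1.111, -0.067], TCP at [0.215, -0.64, 0.222] pointing down, gripper open.
Joint ranges: [-2.85, 2.85], [-0.5, 2.14], [-1.23, 1.37], [0.21, 2.46], [-1.02, 4.16], [0.16, 2.05], [-2.73, 2.73]. Speed limits (rad/s): [1.89, 1.89, 2.39, 2.39, 3.01, 3.01, 3.01].

### API

Orientations are given as a rotation vector (axis times angle).
In Python, from plant import manip gives the robot as it stands.
- The arm moves only by the shell command python3 -m handwheel 'ROWS' [FORCE]. ROWS is JSON, a list of rows, each an object of numbers: "hand": the closure, from -1 (fully open) to 1 (shut); "x", "y", "z": the shift along the tool's x, y, z in m; "turn": the turn about the tool's z in rad. In form: [{"hand": .., "x": .., "y": .., "z": .., "turn": ..}, ...]. A call has exactly 8 rows; each row is the pose to reach, as a shift and turn from the pose commanded when the call began, along the tool's axes at that moment; what a row does not reach only later rows make up. A row lasts 1/10 s, in which the tool goes at most 50 mm and 8.59 degrees, less where a joint would pass 70% of its speed; a pose out of reach is approached as far as the arm can. A call with a gripper value outside its range is refused whole. The fingers move at their own pace and stop on an object; FORCE is the grip in N (left out, the last holds). Time passes only in rows, so rows that repeat a pose let the fingers close, or fill a call up. It gives the time, the measured TCP pose, the force, the opening and the grip force at its end, in the units of the state.
- manip.state(): the state, without advancing time (a new reading comes with each control period).
- manip.snapshot(name): name is "scene" or "side" or "wrist"; returns the picture (420x560x3 uint8, red, green, blue); there is no depth.
- manip.camera_params(name): a dict with "mtx" (3x3 intrinsics, pixels), "T" (4x4, takes a point from camera to world coordinates). Camera axes: x right, y up, looking along -z (the intrinsics and any distortion apply to the point x, -y, -z); pixel columns grow to the right and rows downward; lengths in m; the calibration is good to about 2 mm. A picture is of the moment at which its call begins: read the wrist's pose just before it. camera_params takes no time and is no camera call; for the wrist camera it gives the pose at the moment of the call.
- manip.job_done(): hands the job in; it is judged then, once.
The state is a dict: "time_s": time; "joint_positions": joint angles; "dq": joint speeds; "effort": joint torques, N m; "ee_pos": TCP position; "ee_rot": TCP orientation; "ft_force": force on the tool from outside, world axes, zero at the start; "moment": the same for the moment, N m; "finger_gap": opening from 0.0 (shut) to 1.0 (fully open); "gripper_force": force on a finger pad.
Only numpy, scipy, OpenCV 4.12 (cv2) and the standard library are available. Lean on these libraries where they do the work, as an engineer would, in place of code of your own. Each camera call takes 0.05 s, during which the arm holds its last target. There are 200 camera calls.

## Working session

There is one attempt and no reset: what is moved stays moved. The work goes in short steps, Python scripts to look and compute and a shell command to move; the robot and the scene stay as the last step left them, time stands still between calls to the robot, and variables do not carry over. Pictures are saved under pics/ and viewed, at most 10 in all, crops included, and the job is handed in when it is done.

```bash
mkdir -p pics; ls
python3 - <<'E'
from plant import manip
import cv2,numpy as np
s=manip.state();print({k:np.round(v,3).tolist() for k,v in s.items()})
for n in("scene","side"):
    im=manip.snapshot(n);cv2.imwrite(f"pics/{n}0.png",im[:,:,::-1]);p=manip.camera_params(n)
    print(n,np.round(p["mtx"],1).tolist(),np.round(p["T"],3).tolist(),p.keys())
a=[cv2.imread(f"pics/{n}0.png") for n in("scene","side")]
E
```

```text
pics
{'time_s': 0.0, 'joint_positions': [1.097, 0.427, 0.074, 1.607, -0.034, 1.111, -0.067], 'dq': [-0.002, 0.002, 0.0, -0.001, 0.002, -0.001, -0.001], 'effort': [-0.001, -93.584, 3.667, -45.42, -0.049, 0.02, 0.0], 'ee_pos': [0.215, -0.64, 0.222], 'ee_rot': [-3.099, -0.506, 0.0], 'ft_force': [-0.159, 0.489, 0.074], 'moment': [0.032, 0.007, 0.025], 'gripper_force': 0.0, 'finger_gap': 0.998}
scene [[442.2, 0.0, 282.7], [0.0, 442.2, 212.5], [0.0, 0.0, 1.0]] [[0.63, 0.349, -0.694, -0.084], [-0.777, 0.265, -0.571, -0.465], [-0.015, 0.899, 0.438, 0.487], [0.0, 0.0, 0.0, 1.0]] dict_keys(['mtx', 'T'])
side [[511.1, 0.0, 280.9], [0.0, 511.1, 211.0], [0.0, 0.0, 1.0]] [[0.998, 0.025, -0.063, 0.472], [-0.066, 0.596, -0.8, -0.716], [0.017, 0.802, 0.597, 0.674], [0.0, 0.0, 0.0, 1.0]] dict_keys(['mtx', 'T'])
```

View pics/scene0.png

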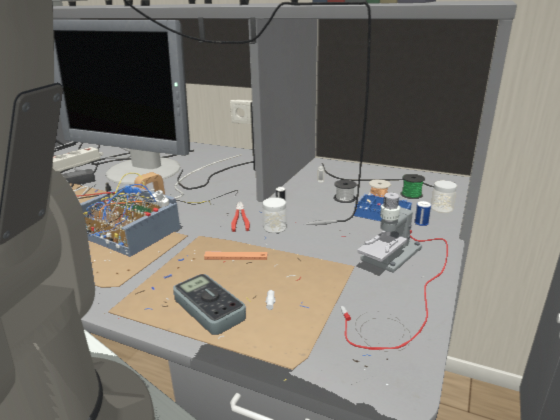

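View pics/side0.png

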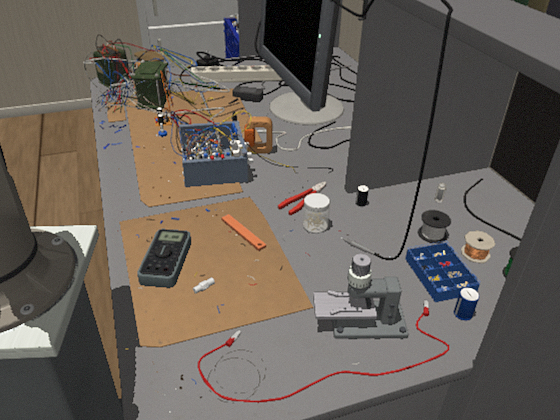

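Run:
```python
import cv2,numpy as np
s=cv2.imread("pics/side0.png");c=cv2.imread("pics/scene0.png")
f=lambda im,x,y,w,h,k:cv2.resize(im[y:y+h,x:x+w],None,fx=k,fy=k,interpolation=cv2.INTER_CUBIC)
A=f(s,310,245,100,100,4);B=f(c,350,185,80,85,5)[:400]
C=f(s,215,208,100,50,4);D=f(c,195,240,100,50,4)
cv2.imwrite("pics/c1.png",np.vstack([np.hstack([A,B]),np.hstack([C,D])]))
```

```text
(no output)
```

View pics/c1.png

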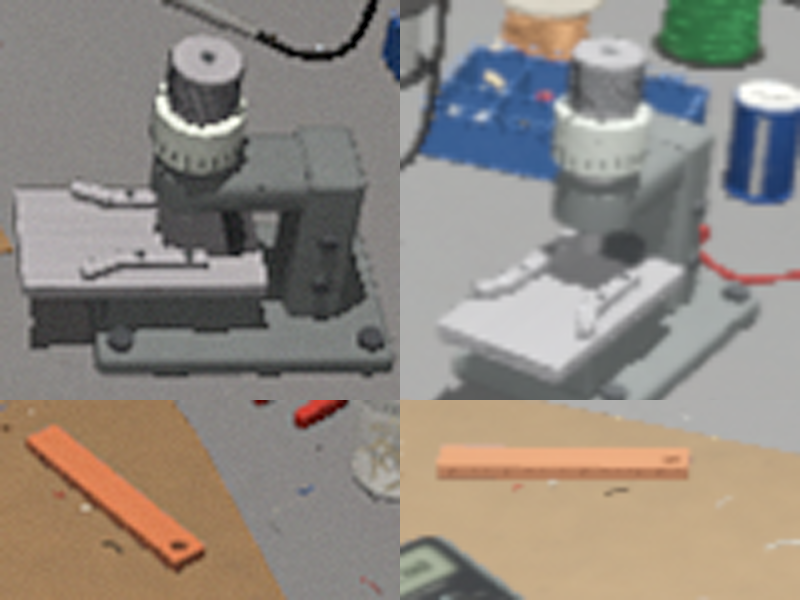

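```bash
cat > h.py <<'E'
import numpy as np,cv2
from plant import manip
from scipy.optimize import least_squares
from scipy.spatial.transform import Rotation as R
def proj(p,P):
    q=(np.asarray(P)-p["T"][:3,3])@p["T"][:3,:3]*[1,-1,-1]
    q=q@p["mtx"].T; return q[:,:2]/q[:,2:]
def xf(v,L):
    c,s=np.cos(v[2]),np.sin(v[2]);L=np.asarray(L,float)
    return np.c_[v[0]+c*L[:,0]-s*L[:,1],v[1]+s*L[:,0]+c*L[:,1],L[:,2]]
def fit(obs,x0):  # obs: list (cam params, local mm pts, px); local z nan -> extra unknown v[3]
    def f(v):
        r=[]
        for p,L,u in obs:
            L=np.array(L,float)/1000; L[np.isnan(L[:,2]),2]=v[3]
            r.append((proj(p,xf(v,L))-u).ravel())
        return np.concatenate(r)
    s=least_squares(f,x0); return s.x,s.fun.round(1)
def rel(pos,yaw=None):
    "tool-frame shift to world pos; prints commanded axes"
    s=manip.state();r=R.from_rotvec(s["ee_rot"]);return r.inv().apply(np.array(pos)-s["ee_pos"])
E
python3 - <<'E'
from h import *
S=manip.camera_params("side");C=manip.camera_params("scene");n=np.nan
g,r=fit([(S,[(0,0,n),(-68,-27,45),(-68,27,45),(32,-27,45)],[(361.75,259),(316,317.5),(313.75,292.5),(376.3,317)]),
 (C,[(0,0,n),(-68,27,45),(-68,-27,45),(32,-27,45)],[(392,194.2),(357.6,250),(382,259),(407,238)])],[.6,-.3,0,.15]);print(g,r)
b,r=fit([(S,[(65,10,11.5),(65,-10,11.5),(-65,10,11.5),(-65,-10,11.5)],[(221.75,217.5),(228.75,214.25),(260,248.7),(265.75,245)]),
 (C,[(65,-10,11.5),(65,10,11.5),(-65,-10,11.5),(-65,10,11.5)],[(205,251.5),(204.5,257),(267,252),(267,257.5)])],[.4,0,2.2]);print(b,r)
s=manip.state();print(R.from_rotvec(s["ee_rot"]).as_matrix().round(3))
E
```

```text
[ 0.64422102 -0.13663962 -0.03747536  0.14548206] [-0.1 -0.1 -0.6 -0.7 -0.9  0.1  0.6 -0.8  0.4  0.1  0.2 -0.8  0.5 -0.3
  0.6  0.4]Traceback (most recent call last):
  File "<stdin>", line 5, in <module>
  File "h.py", line 18, in fit
    s=least_squares(f,x0); return s.x,s.fun.round(1)
    return func(*args, **kwargs)
    vector_fun = VectorFunction(
        fun_wrapped,
    ...<6 lines>...
        workers=workers
    )
    self._update_fun()
    ~~~~~~~~~~~~~~~~^^
    self.f = self.fun_wrapped(xp_copy(self.x))
             ~~~~~~~~~~~~~~~~^^^^^^^^^^^^^^^^^
    return np.atleast_1d(self.fun(x))
                         ~~~~~~~~^^^
    return self.f(x, *self.args, **self.kwargs)
           ~~~~~~^^^^^^^^^^^^^^^^^^^^^^^^^^^^^^
  File "h.py", line 15, in f
    L=np.array(L,float)/1000; L[np.isnan(L[:,2]),2]=v[3]
                                                    ~^^^
IndexError: index 3 is out of bounds for axis 0 with size 3
```

Run:
```python
from h import *
S=manip.camera_params("side");C=manip.camera_params("scene")
b,r=fit([(S,[(65,10,11.5),(65,-10,11.5),(-65,10,11.5),(-65,-10,11.5)],[(221.75,217.5),(228.75,214.25),(260,248.7),(265.75,245)]),
 (C,[(65,-10,11.5),(65,10,11.5),(-65,-10,11.5),(-65,10,11.5)],[(205,251.5),(204.5,257),(267,252),(267,257.5)])],[.4,0,2.2,0]);print(b,r)
g=xf(b,[(-.043,0,.15)])[0];print(g)
s=manip.state();M=R.from_rotvec(s["ee_rot"]).as_matrix();print(M.round(3),np.arctan2(M[1,0],M[0,0]));
print("rel",rel(g))
W=manip.camera_params("wrist");print(M.T@(W["T"][:3,3]-s["ee_pos"]),(M.T@W["T"][:3,:3]).round(2),W["mtx"])
```

```text
[0.45890735 0.10815576 2.20798049 0.        ] [-1.1 -0.1 -0.4 -0.4 -1.5 -0.2  0.7 -0.6  1.  -0.4 -0.4 -0.8  1.1 -0.3
  0.3 -0.7]
[0.48448953 0.07359347 0.15      ]
[[ 0.948  0.318 -0.   ]
 [ 0.318 -0.948  0.001]
 [-0.    -0.001 -1.   ]] 0.3237928892639757
rel [ 0.48275468 -0.59016116  0.07246859]
[ 0.07427881  0.00099596 -0.16319456] [[ 0.    0.97  0.25]
 [ 1.   -0.    0.  ]
 [ 0.    0.25 -0.97]] [[293.63940454   0.         278.82032718]
 [  0.         293.63940454 212.29383221]
 [  0.           0.           1.        ]]
```

```bash
python3 -m handwheel '[{"hand":-1,"x":0.03,"y":-0.037,"z":0,"turn":-0.12},{"hand":-1,"x":0.06,"y":-0.074,"z":0,"turn":-0.26},{"hand":-1,"x":0.09,"y":-0.111,"z":0,"turn":-0.4},{"hand":-1,"x":0.12,"y":-0.148,"z":0,"turn":-0.54},{"hand":-1,"x":0.15,"y":-0.185,"z":0,"turn":-0.68},{"hand":-1,"x":0.18,"y":-0.222,"z":0,"turn":-0.82},{"hand":-1,"x":0.21,"y":-0.259,"z":0,"turn":-0.94},{"hand":-1,"x":0.24,"y":-0.295,"z":0,"turn":-1.06}]' 40
python3 - <<'E'
from h import *
print(rel([.4845,.0736,.15]),{k:np.round(v,3).tolist() for k,v in manip.state().items() if k in("ee_pos","joint_positions","ee_rot")})
M=R.from_rotvec(manip.state()["ee_rot"]).as_matrix();print(np.arctan2(M[1,0],M[0,0]))
E
```

```text
time_s: 0.9
ee_pos: [0.3485, -0.282, 0.2225]
ee_rot: [2.414, 2.01, -0.0]
ft_force: [1.3, -0.0, 0.6]
finger_gap: 1.0
gripper_force: 0.0
[0.37432982 0.06933991 0.07236302] {'joint_positions': [0.817, 0.066, -0.292, 2.076, 0.023, 1.002, 0.332], 'ee_pos': [0.348, -0.282, 0.222], 'ee_rot': [2.414, 2.01, -0.0]}
1.3885830291692571
```

```bash
python3 -m handwheel '[{"hand":-1,"x":0.049,"y":0.008,"z":0.008,"turn":-0.11},{"hand":-1,"x":0.097,"y":0.017,"z":0.016,"turn":-0.22},{"hand":-1,"x":0.145,"y":0.026,"z":0.024,"turn":-0.33},{"hand":-1,"x":0.193,"y":0.035,"z":0.032,"turn":-0.44},{"hand":-1,"x":0.24,"y":0.044,"z":0.04,"turn":-0.55},{"hand":-1,"x":0.29,"y":0.053,"z":0.05,"turn":-0.66},{"hand":-1,"x":0.335,"y":0.062,"z":0.062,"turn":-0.76},{"hand":-1,"x":0.374,"y":0.069,"z":0.072,"turn":-0.82}]' 40
python3 - <<'E'
from h import *
print({k:np.round(v,3).tolist() for k,v in manip.state().items() if k in("ee_pos","joint_positions","ee_rot")})
import pickle
W=manip.camera_params("wrist");im=manip.snapshot("wrist")[:,:,::-1];pickle.dump(W,open("w1.pkl","wb"))
cv2.imwrite("pics/w1.png",cv2.resize(im,(784,588),interpolation=cv2.INTER_CUBIC))
E
```

```text
time_s: 1.7
ee_pos: [0.4862, 0.0733, 0.15]
ee_rot: [-1.413, -2.806, -0.001]
ft_force: [0.2, -0.7, 0.4]
finger_gap: 1.0
gripper_force: 0.0
{'joint_positions': [0.304, 0.278, -0.669, 2.049, 0.221, 0.884, 0.15], 'ee_pos': [0.486, 0.073, 0.15], 'ee_rot': [-1.413, -2.806, -0.001]}
```

View pics/w1.png

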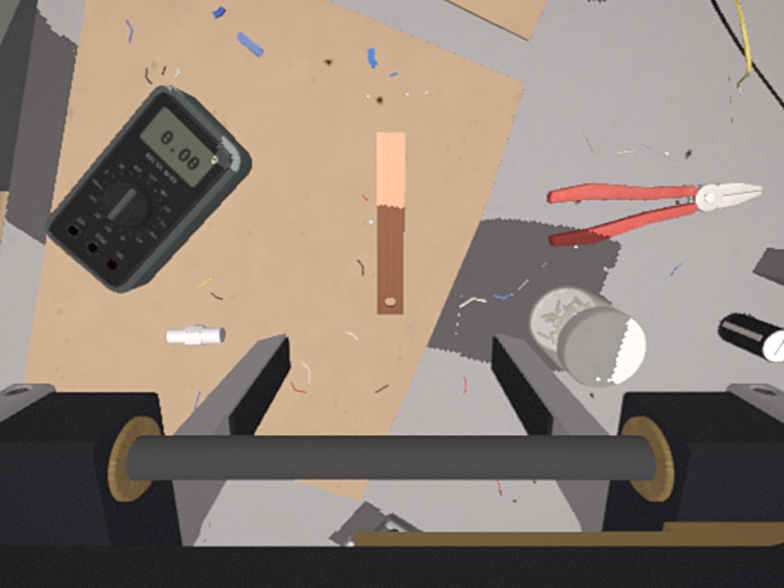

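Run:
```python
from h import *
import pickle
W=pickle.load(open("w1.pkl","rb"))
b,r=fit([(W,[(65,10,11.5),(65,-10,11.5),(-65,-10,11.5),(-65,10,11.5),(-56,0,11.5)],np.array([(377,132),(405.,132),(404,314),(378,314),(390,301)])/1.4)],[.46,.108,2.2,0]);print(b,r)
g=xf(b,[(-.043,0,.0215)])[0];s=manip.state();M=R.from_rotvec(s["ee_rot"]).as_matrix();print(g,rel(g),np.arctan2(M[1,0],M[0,0]))
# jar centre: base
for u in [(568,325),(601,347)]:
  pass
P=proj(W,[s["ee_pos"]+M@np.array([dx,dy,dz]) for dx,dy,dz in [(-.03,.06,.13),(-.03,.06,.06),(0,.06,.06),(0,.06,.13)]])*1.4;print(P)
def ray(u,z):
  d=np.array([*((np.array(u)/1.4-W["mtx"][:2,2])/W["mtx"][0,0]),1])*[1,-1,-1];d=W["T"][:3,:3]@d;t=(z-W["T"][2,3])/d[2];return W["T"][:3,3]+t*d
j=ray((601,347),.067);print("jar",j,rel(j))
```

```text
[0.46013172 0.11080211 2.20800655 0.        ] [-0.4  0.   0.4  0.  -0.2 -0.4 -0.3 -0.4  0.5  0.8]
[0.4857148  0.07624049 0.0215    ] [-0.00152526 -0.00301862  0.12756283] 2.2157988928118995
[[474.75634594 324.02112511]
 [498.38660435 361.90803294]
 [501.5817754  313.05204901]
 [476.63517957 285.16721366]]
jar [0.61011427 0.1341027  0.067     ] [-0.02995521  0.1312788   0.08229192]
```

```bash
python3 -m handwheel '[{"hand":-0.5,"x":0,"y":-0.001,"z":0.03,"turn":0.008},{"hand":-0.3,"x":-0.001,"y":-0.002,"z":0.06,"turn":0.008},{"hand":-0.2,"x":-0.001,"y":-0.002,"z":0.09,"turn":0.008},{"hand":-0.2,"x":-0.001,"y":-0.002,"z":0.11,"turn":0.008},{"hand":-0.2,"x":-0.001,"y":-0.002,"z":0.122,"turn":0.008},{"hand":-0.2,"x":-0.001,"y":-0.002,"z":0.1275,"turn":0.008},{"hand":-0.2,"x":-0.001,"y":-0.002,"z":0.1275,"turn":0.008},{"hand":-0.2,"x":-0.001,"y":-0.002,"z":0.1275,"turn":0.008}]' 50; python3 -m handwheel '[{"hand":0.2,"x":0,"y":0,"z":0,"turn":0},{"hand":0.6,"x":0,"y":0,"z":0,"turn":0},{"hand":1,"x":0,"y":0,"z":0,"turn":0},{"hand":1,"x":0,"y":0,"z":0,"turn":0},{"hand":1,"x":0,"y":0,"z":0,"turn":0},{"hand":1,"x":0,"y":0,"z":0,"turn":0},{"hand":1,"x":0,"y":0,"z":0,"turn":0},{"hand":1,"x":0,"y":0,"z":0,"turn":0}]' 50
```

```text
time_s: 2.55
ee_pos: [0.4852, 0.0689, 0.0237]
ee_rot: [1.431, 2.796, 0.001]
ft_force: [0.5, 0.5, -0.2]
finger_gap: 0.602
gripper_force: 0.0
time_s: 3.35
ee_pos: [0.4849, 0.0688, 0.0231]
ee_rot: [1.431, 2.797, 0.0]
ft_force: [-0.9, -0.6, 4.8]
finger_gap: 0.202
gripper_force: 49.9
```

```bash
python3 -m handwheel '[{"hand":1,"x":0,"y":0,"z":-0.015,"turn":0},{"hand":1,"x":0,"y":0,"z":-0.04,"turn":0.03},{"hand":1,"x":-0.01,"y":-0.01,"z":-0.065,"turn":0.12},{"hand":1,"x":-0.02,"y":-0.02,"z":-0.085,"turn":0.25},{"hand":1,"x":-0.035,"y":-0.035,"z":-0.09,"turn":0.4},{"hand":1,"x":-0.05,"y":-0.05,"z":-0.09,"turn":0.55},{"hand":1,"x":-0.06,"y":-0.06,"z":-0.09,"turn":0.7},{"hand":1,"x":-0.072,"y":-0.072,"z":-0.09,"turn":0.83}]' 50
python3 - <<'E'
from h import *
s=manip.state();M=R.from_rotvec(s["ee_rot"]).as_matrix();print(rel([.456,-.13,.085]),np.arctan2(M[1,0],M[0,0]))
E
```

```text
time_s: 4.15
ee_pos: [0.4683, -0.0321, 0.114]
ee_rot: [2.443, 1.975, 0.001]
ft_force: [1.0, -0.6, -0.9]
finger_gap: 0.206
gripper_force: 49.9
[-0.09832211  0.00848859  0.02895969] 1.359767561129219
```

```bash
python3 -m handwheel '[{"hand":1,"x":-0.01,"y":0,"z":0,"turn":0.14},{"hand":1,"x":-0.025,"y":0.001,"z":0,"turn":0.29},{"hand":1,"x":-0.04,"y":0.002,"z":0,"turn":0.44},{"hand":1,"x":-0.055,"y":0.003,"z":0.005,"turn":0.59},{"hand":1,"x":-0.07,"y":0.004,"z":0.01,"turn":0.74},{"hand":1,"x":-0.085,"y":0.006,"z":0.015,"turn":0.89},{"hand":1,"x":-0.095,"y":0.008,"z":0.02,"turn":1.03},{"hand":1,"x":-0.098,"y":0.008,"z":0.025,"turn":1.15}]' 50;python3 -m handwheel '[{"hand":1,"x":0,"y":0,"z":0.002,"turn":0.1},{"hand":1,"x":0,"y":0,"z":0.004,"turn":0.18},{"hand":1,"x":0,"y":0,"z":0.004,"turn":0.23},{"hand":1,"x":0,"y":0,"z":0.004,"turn":0.25},{"hand":1,"x":0,"y":0,"z":0.004,"turn":0.25},{"hand":1,"x":0,"y":0,"z":0.004,"turn":0.25},{"hand":1,"x":0,"y":0,"z":0.004,"turn":0.25},{"hand":1,"x":0,"y":0,"z":0.004,"turn":0.25}]' 50
python3 - <<'E'
from h import *
import pickle
s=manip.state();M=R.from_rotvec(s["ee_rot"]).as_matrix();print(s["joint_positions"],np.arctan2(M[1,0],M[0,0]))
W=manip.camera_params("wrist");im=manip.snapshot("wrist")[:,:,::-1];pickle.dump((W,s),open("w2.pkl","wb"))
a=cv2.resize(im[0:250,160:400],None,fx=2.4,fy=2.4,interpolation=cv2.INTER_CUBIC)
cv2.imwrite("pics/w2.png",a)
im=manip.snapshot("side")[:,:,::-1]
cv2.imwrite("pics/s2.png",cv2.resize(im[240:350,215:415],None,fx=4,fy=4,interpolation=cv2.INTER_CUBIC))
E
```

```text
time_s: 4.95
ee_pos: [0.4562, -0.1301, 0.0886]
ee_rot: [-3.124, -0.327, -0.001]
ft_force: [-0.1, 0.1, -2.0]
finger_gap: 0.202
gripper_force: 49.9
time_s: 5.75
ee_pos: [0.4563, -0.1293, 0.0841]
ee_rot: [-3.141, 0.053, -0.0]
ft_force: [0.2, -0.5, -0.7]
finger_gap: 0.2
gripper_force: 49.9
[ 0.25893118  0.29388877 -0.13642241  2.16190242  0.06175301  0.6892858
 -1.52393639] -0.033752066588560455
```

View pics/w2.png

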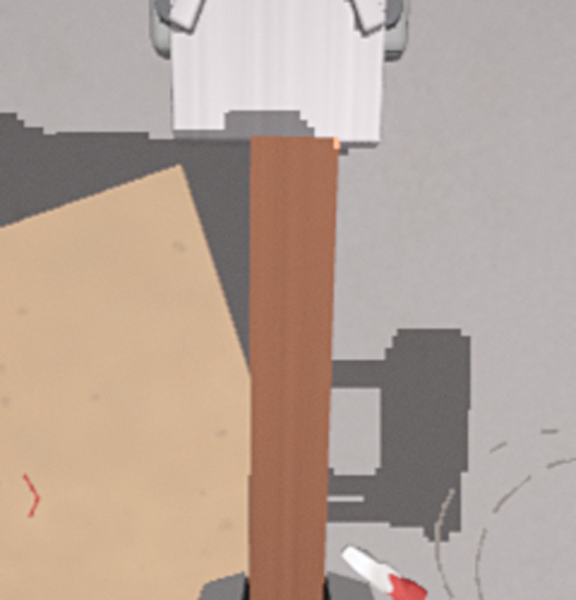

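View pics/s2.png

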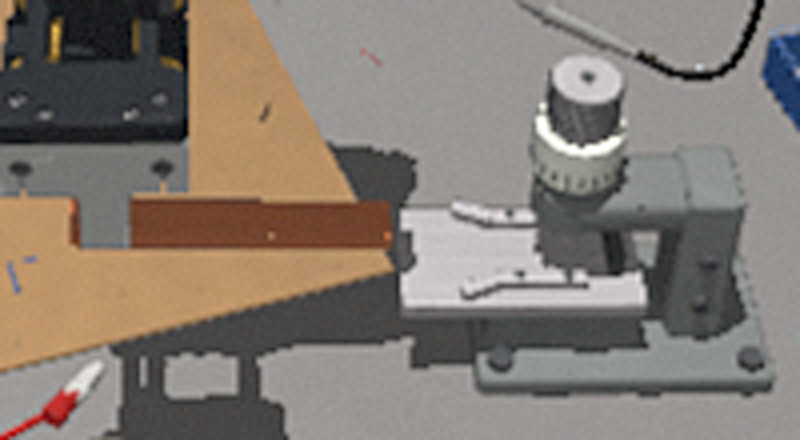

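```bash
cat > m2.py <<'E'
from h import *
import pickle
W,s=pickle.load(open("w2.pkl","rb"));S=manip.camera_params("side");C=manip.camera_params("scene");n=np.nan
cp=lambda L:np.array(L,float)/2.4+[160,0]
g,r=fit([(S,[(0,0,n),(-68,-27,45),(-68,27,45),(32,-27,45)],[(361.75,259),(316,317.5),(313.75,292.5),(376.3,317)]),
 (C,[(0,0,n),(-68,27,45),(-68,-27,45),(32,-27,45)],[(392,194.2),(357.6,250),(382,259),(407,238)]),
 (W,[(-68,27,45),(-68,-27,45)]*3,cp([(174,130),(379,143)]*3))],[.6,-.3,0,.15]);print("gauge",g,r)
g2,r=fit([(W,[(-68,27,45),(-68,-27,45)],cp([(174,130),(379,143)]))],[.64,-.13,0,.15]);print("gauge wrist only",g2,r)
M=R.from_rotvec(s["ee_rot"]).as_matrix()
# bar in tool frame: tip centre top (x,y,z), yaw, pitch ; obs tip corners and edge columns at two rows
Lc=[(0,-.01),(0,.01)]
def pts(v,L): 
    e=R.from_euler("zy",[v[3],v[4]]).apply([[l[0],l[1],0] for l in L])
    return (v[:3]+e)@M.T+s["ee_pos"]
ob=cp([(250,138),(338,138)])
def f(v):
    r=list((proj(W,pts(v,Lc))-ob).ravel())
    for y,row,u in [(-.01,570,249),(.01,570,326),(-.01,350,250),(.01,350,332)]:
        P=proj(W,pts(v,[(-.03,y),(-.1,y)]));t=(row/2.4-P[0,1])/(P[1,1]-P[0,1]);r.append(P[0,0]+t*(P[1,0]-P[0,0])-u/2.4-160)
    return r+[(v[4])/.05*.3]
o=least_squares(f,[.113,0,.011,0,0]);print("bar tip in tool (top)",o.x,np.round(o.fun,1))
tip=pts(o.x,[(0,0)])[0];yaw=np.arctan2(M[1,0],M[0,0])-o.x[3];print("tip world",tip,"bar yaw",yaw)
c,sn=np.cos(g[2]),np.sin(g[2]);d=tip[:2]-g[:2];print("tip in gauge",c*d[0]+sn*d[1],-sn*d[0]+c*d[1])
E
python3 m2.py
```

```text
gauge [ 0.64622294 -0.13702131 -0.08094454  0.14504164] [ 1.2  0.3 -0.1 -1.9  0.9 -1.   1.3  0.   1.   0.  -0.1 -1.9 -0.5 -1.
  1.6  0.6 -0.4  0.7  0.4 -0.2 -0.4  0.7  0.4 -0.2 -0.4  0.7  0.4 -0.2]
gauge wrist only [ 0.64632432 -0.13767513 -0.09073763  0.15      ] [-0.4 -0.   0.4  0. ]
bar tip in tool (top) [ 0.11585574  0.00235804  0.01318415  0.01239243 -0.02196086] [ 0.  -0.3 -0.   0.3  0.1 -0.  -0.1  0.  -0.1]
tip world [ 0.5720604  -0.13555718  0.07089074] bar yaw -0.04614450050377497
tip in gauge -0.074038098168902 -0.0045371691325686615
```

```bash
cat >> m2.py <<'E'
def f(v):
    P=lambda p,L:proj(p,xf(v,np.array(L,float)/1000))
    r=[(P(S,[(-68,-27,45),(-68,27,45),(32,-27,45),(-36,-38,0),(88,-38,0)])-[(316,317.3),(314.5,292.3),(376.3,316.5),(334.2,338),(408.5,338)]).ravel(),
     (P(C,[(-68,27,45),(-68,-27,45),(32,-27,45)])-[(357.6,250),(382,259),(407,238)]).ravel(),
     (P(W,[(-68,27,45),(-68,-27,45)])-cp([(174,131),(379,143)])).ravel()*1.5]
    for y,u in[(27,172),(-27,386)]:
        A=P(W,[(-68,y,45),(-20,y,45)]);t=(40/2.4-A[0,1])/(A[1,1]-A[0,1]);r.append([2*(A[0,0]+t*(A[1,0]-A[0,0])-u/2.4-160)])
    for q in (S,C):
        L=np.array([[0,0,v[3]*1000]]);r.append((P(q,L)-([361.75,259] if q is S else [392,194.2])).ravel())
    return np.concatenate(r)
o=least_squares(f,[.645,-.137,-.06,.145],loss="soft_l1");g=o.x;print("G",g,f(g).round(1))
print("sigma",np.sqrt(np.diag(np.linalg.inv(o.jac.T@o.jac))))
c,sn=np.cos(g[2]),np.sin(g[2]);d=tip[:2]-g[:2];print("tip in gauge",c*d[0]+sn*d[1],-sn*d[0]+c*d[1],"bar-gauge yaw",yaw-g[2])
E
python3 m2.py
```

```text
gauge [ 0.64622294 -0.13702131 -0.08094454  0.14504164] [ 1.2  0.3 -0.1 -1.9  0.9 -1.   1.3  0.   1.   0.  -0.1 -1.9 -0.5 -1.
  1.6  0.6 -0.4  0.7  0.4 -0.2 -0.4  0.7  0.4 -0.2 -0.4  0.7  0.4 -0.2]
gauge wrist only [ 0.64632432 -0.13767513 -0.09073763  0.15      ] [-0.4 -0.   0.4  0. ]
bar tip in tool (top) [ 0.11585574  0.00235804  0.01318415  0.01239243 -0.02196086] [ 0.  -0.3 -0.   0.3  0.1 -0.  -0.1  0.  -0.1]
tip world [ 0.5720604  -0.13555718  0.07089074] bar yaw -0.04614450050377497
tip in gauge -0.074038098168902 -0.0045371691325686615
G [ 0.64598792 -0.13577294 -0.06359074  0.14452048] [-0.  -1.8 -0.4 -0.9  1.3 -0.3 -0.1  1.3  0.2  2.  -0.3 -1.7 -0.5 -1.
  0.8  0.2 -0.7  2.6  0.6 -0.6  0.1 -0.1  0.9 -0.   0.4  0.2]
sigma [0.00042814 0.00058823 0.01102527 0.00150462]
tip in gauge -0.0737918072246221 -0.004482616274594931 bar-gauge yaw 0.017446234943395117
```

```bash
python3 -m handwheel '[{"hand":1,"x":0,"y":-0.003,"z":0.005,"turn":0.01},{"hand":1,"x":0,"y":-0.0065,"z":0.01,"turn":0.017},{"hand":1,"x":0.005,"y":-0.0065,"z":0.013,"turn":0.017},{"hand":1,"x":0.015,"y":-0.0065,"z":0.013,"turn":0.017},{"hand":1,"x":0.02,"y":-0.0065,"z":0.0135,"turn":0.017},{"hand":1,"x":0.02,"y":-0.0065,"z":0.0135,"turn":0.017},{"hand":1,"x":0.02,"y":-0.0065,"z":0.0135,"turn":0.017},{"hand":1,"x":0.02,"y":-0.0065,"z":0.0135,"turn":0.017}]' 50;python3 -m handwheel '[{"hand":1,"x":0,"y":0,"z":0.0005,"turn":0},{"hand":1,"x":0,"y":0,"z":0.001,"turn":0},{"hand":1,"x":0,"y":0,"z":0.0015,"turn":0},{"hand":1,"x":0,"y":0,"z":0.002,"turn":0},{"hand":1,"x":0,"y":0,"z":0.0025,"turn":0},{"hand":1,"x":0,"y":0,"z":0.003,"turn":0},{"hand":1,"x":0,"y":0,"z":0.003,"turn":0},{"hand":1,"x":0,"y":0,"z":0.003,"turn":0}]' 50
python3 - <<'E'
from h import *
import pickle
s=manip.state();print(s["moment"])
W=manip.camera_params("wrist");im=manip.snapshot("wrist")[:,:,::-1];pickle.dump((W,s),open("w3.pkl","wb"))
a=cv2.resize(im[0:130,180:380],None,fx=4,fy=4,interpolation=cv2.INTER_CUBIC)
cv2.imwrite("pics/w3.png",a)
E
```

```text
time_s: 6.65
ee_pos: [0.4764, -0.1236, 0.0705]
ee_rot: [-3.141, 0.081, 0.0]
ft_force: [0.9, 0.4, -1.3]
finger_gap: 0.199
gripper_force: 49.9
time_s: 7.45
ee_pos: [0.4765, -0.1235, 0.0675]
ee_rot: [-3.14, 0.08, 0.0]
ft_force: [0.6, -0.2, -1.3]
finger_gap: 0.205
gripper_force: 49.9
[ 0.09557421  0.06871959 -0.01711192]
```

View pics/w3.png

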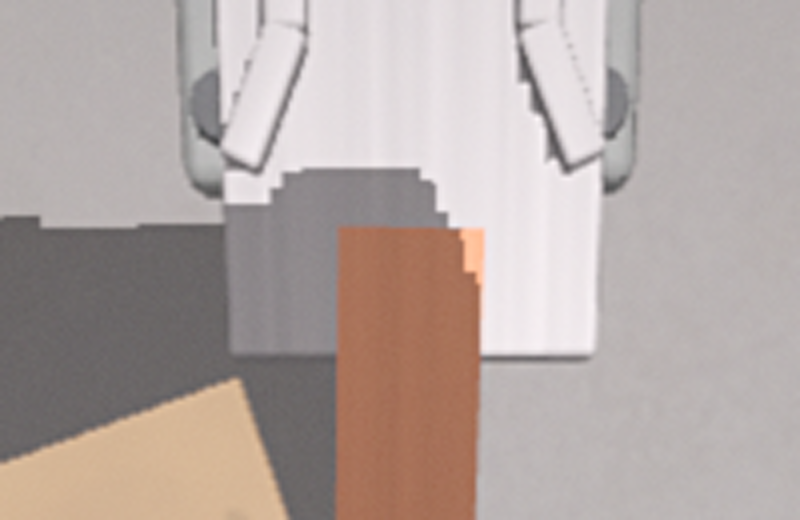

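```bash
python3 -m handwheel '[{"hand":1,"x":0,"y":0.001,"z":0,"turn":-0.01},{"hand":1,"x":0,"y":0.0023,"z":0.0005,"turn":-0.02},{"hand":1,"x":0,"y":0.0023,"z":0.001,"turn":-0.02},{"hand":1,"x":0,"y":0.0023,"z":0.0015,"turn":-0.02},{"hand":1,"x":0,"y":0.0023,"z":0.002,"turn":-0.02},{"hand":1,"x":0,"y":0.0023,"z":0.002,"turn":-0.02},{"hand":1,"x":0,"y":0.0023,"z":0.002,"turn":-0.02},{"hand":1,"x":0,"y":0.0023,"z":0.002,"turn":-0.02}]' 50;python3 -m handwheel '[{"hand":1,"x":0,"y":0,"z":0.0003,"turn":0},{"hand":1,"x":0,"y":0,"z":0.0006,"turn":0},{"hand":1,"x":0,"y":0,"z":0.001,"turn":0},{"hand":1,"x":0,"y":0,"z":0.001,"turn":0},{"hand":1,"x":0,"y":0,"z":0.001,"turn":0},{"hand":1,"x":0,"y":0,"z":0.001,"turn":0},{"hand":1,"x":0,"y":0,"z":0.001,"turn":0},{"hand":1,"x":0,"y":0,"z":0.001,"turn":0}]' 50; python3 -c "
from h import *
print(manip.state()['moment'])"
```

```text
time_s: 8.3
ee_pos: [0.4765, -0.1258, 0.0655]
ee_rot: [-3.141, 0.049, -0.0]
ft_force: [0.8, 0.2, -0.4]
finger_gap: 0.202
gripper_force: 49.9
time_s: 9.1
ee_pos: [0.4765, -0.1258, 0.0645]
ee_rot: [-3.141, 0.049, -0.0]
ft_force: [-1.2, -0.5, -1.3]
finger_gap: 0.201
gripper_force: 49.9
[ 0.04355183  0.06888554 -0.00857128]
```

```bash
for i in 1 2; do python3 -m handwheel '[{"hand":1,"x":0,"y":0,"z":0.0002,"turn":0},{"hand":1,"x":0,"y":0,"z":0.0004,"turn":0},{"hand":1,"x":0,"y":0,"z":0.0006,"turn":0},{"hand":1,"x":0,"y":0,"z":0.0008,"turn":0},{"hand":1,"x":0,"y":0,"z":0.0008,"turn":0},{"hand":1,"x":0,"y":0,"z":0.0008,"turn":0},{"hand":1,"x":0,"y":0,"z":0.0008,"turn":0},{"hand":1,"x":0,"y":0,"z":0.0008,"turn":0}]' 50; python3 -c "
from h import *
print(manip.state()['moment'])"; done
```

```text
time_s: 9.9
ee_pos: [0.4765, -0.1258, 0.0637]
ee_rot: [-3.141, 0.049, -0.0]
ft_force: [-0.5, 0.5, -0.8]
finger_gap: 0.199
gripper_force: 49.9
[-0.0564823   0.00707749  0.02992426]
time_s: 10.7
ee_pos: [0.4765, -0.1258, 0.0629]
ee_rot: [-3.141, 0.049, -0.0]
ft_force: [-0.3, -0.0, 0.3]
finger_gap: 0.206
gripper_force: 49.9
[-0.00197462  0.07526793  0.0054299 ]
```

```bash
python3 -m handwheel '[{"hand":1,"x":0,"y":0,"z":0.0003,"turn":0},{"hand":1,"x":0,"y":0,"z":0.0006,"turn":0},{"hand":1,"x":0,"y":0,"z":0.0009,"turn":0},{"hand":1,"x":0,"y":0,"z":0.0012,"turn":0},{"hand":1,"x":0,"y":0,"z":0.0012,"turn":0},{"hand":1,"x":0,"y":0,"z":0.0012,"turn":0},{"hand":1,"x":0,"y":0,"z":0.0012,"turn":0},{"hand":1,"x":0,"y":0,"z":0.0012,"turn":0}]' 50; python3 -c "
from h import *
print(manip.state()['moment'])"
```

```text
time_s: 11.5
ee_pos: [0.4765, -0.1258, 0.0617]
ee_rot: [-3.141, 0.049, -0.0]
ft_force: [-1.5, -0.7, 1.7]
finger_gap: 0.201
gripper_force: 49.9
[-2.36199930e-05  1.90972224e-01 -6.56912946e-04]
```

```bash
python3 -m handwheel '[{"hand":1,"x":0,"y":0,"z":-0.0015,"turn":0},{"hand":1,"x":0.005,"y":0,"z":-0.0015,"turn":0},{"hand":1,"x":0.012,"y":0,"z":-0.0015,"turn":0},{"hand":1,"x":0.02,"y":0,"z":-0.0015,"turn":0},{"hand":1,"x":0.028,"y":0,"z":-0.0015,"turn":0},{"hand":1,"x":0.034,"y":0,"z":-0.0015,"turn":0},{"hand":1,"x":0.036,"y":0,"z":-0.0015,"turn":0},{"hand":1,"x":0.036,"y":0,"z":-0.0015,"turn":0}]' 50;  python3 -c "
from h import *
print(manip.state()['moment'])"; python3 -m handwheel '[{"hand":1,"x":0.004,"y":0,"z":0,"turn":0},{"hand":1,"x":0.009,"y":0,"z":0,"turn":0},{"hand":1,"x":0.014,"y":0,"z":0,"turn":0},{"hand":1,"x":0.019,"y":0,"z":0,"turn":0},{"hand":1,"x":0.024,"y":0,"z":0,"turn":0},{"hand":1,"x":0.028,"y":0,"z":0,"turn":0},{"hand":1,"x":0.03,"y":0,"z":0,"turn":0},{"hand":1,"x":0.03,"y":0,"z":0,"turn":0}]' 50
python3 - <<'E'
from h import *
import pickle
s=manip.state();print(s["moment"])
W=manip.camera_params("wrist");im=manip.snapshot("wrist")[:,:,::-1];pickle.dump((W,s),open("w4.pkl","wb"))
a=cv2.resize(im[0:130,180:380],None,fx=4,fy=4,interpolation=cv2.INTER_CUBIC)
cv2.imwrite("pics/w4.png",a)
E
```

```text
time_s: 12.3
ee_pos: [0.513, -0.1269, 0.0632]
ee_rot: [-3.141, 0.049, -0.001]
ft_force: [1.2, -0.4, 2.1]
finger_gap: 0.206
gripper_force: 49.9
[ 0.01173577 -0.42505958 -0.01626745]
time_s: 13.1
ee_pos: [0.543, -0.1279, 0.0633]
ee_rot: [-3.141, 0.049, -0.0]
ft_force: [-1.4, -0.4, 6.5]
finger_gap: 0.203
gripper_force: 49.9
[0.02529798 0.38537584 0.01500933]
```

View pics/w4.png

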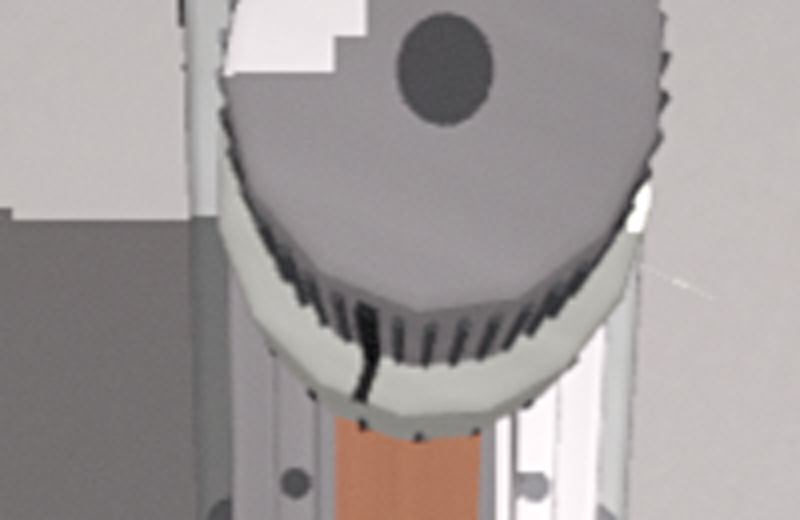

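```bash
python3 -m handwheel '[{"hand":1,"x":0,"y":0,"z":-0.0005,"turn":0},{"hand":1,"x":0.001,"y":0,"z":-0.0005,"turn":0},{"hand":1,"x":0.002,"y":0,"z":-0.0005,"turn":0},{"hand":1,"x":0.003,"y":0,"z":-0.0005,"turn":0},{"hand":1,"x":0.003,"y":0,"z":-0.0005,"turn":0},{"hand":1,"x":0.003,"y":0,"z":-0.0005,"turn":0},{"hand":1,"x":0.003,"y":0,"z":-0.0005,"turn":0},{"hand":1,"x":0.003,"y":0,"z":-0.0005,"turn":0}]' 50; python3 -c "
from h import *
print(manip.state()['moment'])"
```

```text
time_s: 13.95
ee_pos: [0.5455, -0.1279, 0.0637]
ee_rot: [-3.141, 0.049, 0.0]
ft_force: [-3.1, -0.6, 5.8]
finger_gap: 0.208
gripper_force: 49.9
[0.0050844  0.64060082 0.01060987]
```

```bash
python3 -m handwheel '[{"hand":1,"x":0.0005,"y":0,"z":0,"turn":0},{"hand":1,"x":0.001,"y":0,"z":0,"turn":0},{"hand":1,"x":0.0015,"y":0,"z":0,"turn":0},{"hand":1,"x":0.002,"y":0,"z":0,"turn":0},{"hand":1,"x":0.002,"y":0,"z":0,"turn":0},{"hand":1,"x":0.002,"y":0,"z":0,"turn":0},{"hand":1,"x":0.002,"y":0,"z":0,"turn":0},{"hand":1,"x":0.002,"y":0,"z":0,"turn":0}]' 50; python3 -c "
from h import *
print(manip.state()['moment'])"
```

```text
time_s: 14.75
ee_pos: [0.5474, -0.128, 0.0637]
ee_rot: [-3.141, 0.049, 0.001]
ft_force: [-3.7, -0.5, 6.7]
finger_gap: 0.202
gripper_force: 49.9
[ 0.05120959  0.85451874 -0.00382369]
```

```bash
python3 -m handwheel '[{"hand":1,"x":0,"y":0,"z":-0.0003,"turn":0},{"hand":1,"x":0,"y":0,"z":-0.0006,"turn":0},{"hand":1,"x":0,"y":0,"z":-0.001,"turn":0},{"hand":1,"x":0,"y":0,"z":-0.001,"turn":0},{"hand":1,"x":0,"y":0,"z":-0.001,"turn":0},{"hand":1,"x":0,"y":0,"z":-0.001,"turn":0},{"hand":1,"x":0,"y":0,"z":-0.001,"turn":0},{"hand":1,"x":0,"y":0,"z":-0.001,"turn":0}]' 50
python3 - <<'E'
from h import *
print(manip.state()["moment"])
im=manip.snapshot("side")[:,:,::-1]
cv2.imwrite("pics/s4.png",cv2.resize(im[240:350,235:415],None,fx=4.4,fy=4.4,interpolation=cv2.INTER_CUBIC))
E
```

```text
time_s: 15.55
ee_pos: [0.5475, -0.128, 0.0647]
ee_rot: [-3.141, 0.049, -0.0]
ft_force: [0.4, -0.3, 0.0]
finger_gap: 0.2
gripper_force: 49.9
[-0.08004949  0.01595386 -0.02460275]
```

View pics/s4.png

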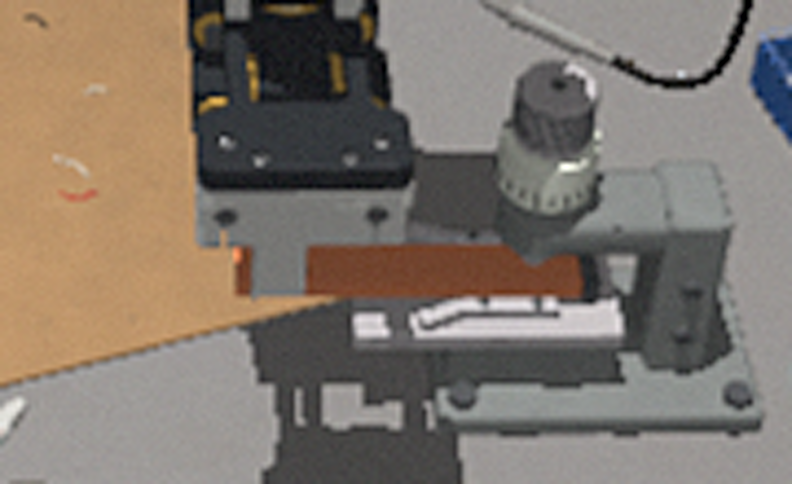

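```bash
for i in 1; do python3 -m handwheel '[{"hand":1,"x":0.0005,"y":0,"z":0,"turn":0},{"hand":1,"x":0.001,"y":0,"z":0,"turn":0},{"hand":1,"x":0.0015,"y":0,"z":0,"turn":0},{"hand":1,"x":0.002,"y":0,"z":0,"turn":0},{"hand":1,"x":0.002,"y":0,"z":0,"turn":0},{"hand":1,"x":0.002,"y":0,"z":0,"turn":0},{"hand":1,"x":0.002,"y":0,"z":0,"turn":0},{"hand":1,"x":0.002,"y":0,"z":0,"turn":0}]' 50; python3 -c "
from h import *
print(manip.state()['moment'])"; done
```

```text
time_s: 16.4
ee_pos: [0.5477, -0.128, 0.0644]
ee_rot: [-3.141, 0.049, 0.005]
ft_force: [-10.5, -0.1, 8.1]
finger_gap: 0.203
gripper_force: 49.9
[ 0.23023368  2.48225234 -0.02327913]
```

```bash
python3 -m handwheel '[{"hand":1,"x":-0.0012,"y":0,"z":0,"turn":0},{"hand":1,"x":-0.0014,"y":0,"z":0.0004,"turn":0},{"hand":1,"x":-0.0014,"y":0,"z":0.0008,"turn":0},{"hand":1,"x":-0.0014,"y":0,"z":0.0008,"turn":0},{"hand":0.5,"x":-0.0014,"y":0,"z":0.0008,"turn":0},{"hand":0.3,"x":-0.0014,"y":0,"z":0.0008,"turn":0},{"hand":0.1,"x":-0.0014,"y":0,"z":0.0008,"turn":0},{"hand":0.1,"x":-0.0014,"y":0,"z":0.0008,"turn":0}]' 20
python3 - <<'E'
from h import *
print(manip.state()["moment"])
im=manip.snapshot("side")[:,:,::-1];k=manip.snapshot("scene")[:,:,::-1]
f=lambda a:cv2.resize(a,(400,400),interpolation=cv2.INTER_CUBIC)
cv2.imwrite("pics/s5.png",np.hstack([f(im[250:350,300:400]),f(k[190:260,350:420])]))
E
```

```text
time_s: 17.2
ee_pos: [0.5481, -0.1279, 0.0638]
ee_rot: [-3.141, 0.049, -0.0]
ft_force: [-0.1, 0.1, 1.1]
finger_gap: 0.44
gripper_force: 0.0
[0.02150655 0.03989804 0.07119299]
```

View pics/s5.png

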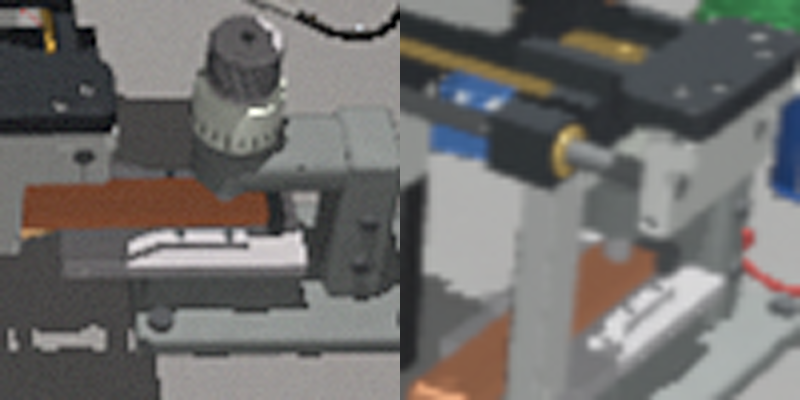

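```bash
cat > ax.py <<'E'
from h import *
import pickle
def ray(W,u,z):
  d=np.array([*((np.array(u)-W["mtx"][:2,2])/W["mtx"][0,0]),1])*[1,-1,-1];d=W["T"][:3,:3]@d;t=(z-W["T"][2,3])/d[2];return (W["T"][:3,3]+t*d).round(4)
E
python3 - <<'E'
from ax import *
W,s=pickle.load(open("w4.pkl","rb"))
for z in(.1425,.1445,.1465):print(z,ray(W,(180+445/4,68/4),z))
for u in[(295,485),(536,485)]:print(ray(W,(180+u[0]/4,u[1]/4),.051))
e=[ray(W,(180+u/4,120/4),.143) for u in(230,657)];print(e)
S=manip.camera_params("side");C=manip.camera_params("scene")
print(ray(S,(361.75,259),.1445),ray(C,(392,194.2),.1445))
print(rel([.646,-.136,.185]),manip.state()["joint_positions"])
E
python3 -m handwheel '[{"hand":0.1,"x":0,"y":0,"z":-0.01,"turn":0},{"hand":0.1,"x":0,"y":0,"z":-0.025,"turn":0},{"hand":0,"x":0,"y":0,"z":-0.045,"turn":0},{"hand":0,"x":0,"y":0,"z":-0.065,"turn":0},{"hand":0,"x":0,"y":0,"z":-0.085,"turn":-0.1},{"hand":0,"x":0,"y":0,"z":-0.105,"turn":-0.24},{"hand":0,"x":0,"y":0,"z":-0.12,"turn":-0.38},{"hand":0,"x":0,"y":0,"z":-0.125,"turn":-0.5}]' 20
python3 -c "
from ax import *
print(rel([.646,-.136,.185]),manip.state()['moment'])"
```

```text
0.1425 [ 0.6463 -0.1347  0.1425]
0.1445 [ 0.6456 -0.1346  0.1445]
0.1465 [ 0.6449 -0.1345  0.1465]
[ 0.6259 -0.1165  0.051 ]
[ 0.6249 -0.1509  0.051 ]
[array([ 0.6437, -0.121 ,  0.143 ]), array([ 0.6428, -0.148 ,  0.143 ])]
[ 0.6446 -0.1357  0.1445] [ 0.6463 -0.1349  0.1445]
[ 0.09813602  0.00497472 -0.12109819] [ 0.21676622  0.44323091 -0.12598456  1.98202631  0.08156045  0.7209823
 -1.56045427]
time_s: 18.1
ee_pos: [0.5489, -0.1282, 0.1922]
ee_rot: [3.052, 0.738, 0.005]
ft_force: [-0.0, 0.5, -0.0]
finger_gap: 0.499
gripper_force: 0.0
[0.08279744 0.05127054 0.00757796] [-0.00769527  0.03266034  0.00022328]
```

```bash
python3 -m handwheel '[{"hand":0,"x":0.01,"y":0.006,"z":0,"turn":-0.14},{"hand":0,"x":0.025,"y":0.015,"z":0,"turn":-0.28},{"hand":0,"x":0.04,"y":0.024,"z":0,"turn":-0.42},{"hand":0,"x":0.055,"y":0.034,"z":0,"turn":-0.56},{"hand":0,"x":0.067,"y":0.041,"z":0,"turn":-0.7},{"hand":0,"x":0.076,"y":0.047,"z":0,"turn":-0.84},{"hand":0,"x":0.082,"y":0.05,"z":0,"turn":-0.98},{"hand":0,"x":0.082,"y":0.05,"z":0,"turn":-1.12}]' 20
python3 -m handwheel '[{"hand":0,"x":0,"y":0,"z":0,"turn":-0.14},{"hand":0,"x":0,"y":0,"z":0,"turn":-0.28},{"hand":0,"x":0,"y":0,"z":0,"turn":-0.42},{"hand":0,"x":0,"y":0,"z":0,"turn":-0.56},{"hand":0,"x":0,"y":0,"z":0,"turn":-0.68},{"hand":0,"x":0,"y":0,"z":0,"turn":-0.78},{"hand":0,"x":0,"y":0,"z":0,"turn":-0.8},{"hand":0,"x":0,"y":0,"z":0,"turn":-0.8}]' 20
python3 -c "
from ax import *
s=manip.state();print(rel([.6455,-.135,.1485]),s['moment'],s['joint_positions'])
M=R.from_rotvec(s['ee_rot']).as_matrix();print(np.arctan2(M[1,0],M[0,0]))
print(ray(manip.camera_params('wrist'),(280,200),.1445))
cv2.imwrite('pics/w6.png',manip.snapshot('wrist')[:,:,::-1]);W=manip.camera_params('wrist');pickle.dump((W,s),open('w6.pkl','wb'))
print(proj(W,[(.6455,-.135,.1445)]))"
```

```text
time_s: 18.9
ee_pos: [0.6446, -0.1356, 0.1903]
ee_rot: [2.194, 2.247, 0.001]
ft_force: [-0.4, 0.5, -0.3]
finger_gap: 0.498
gripper_force: 0.0
time_s: 19.7
ee_pos: [0.6438, -0.1359, 0.1899]
ee_rot: [1.158, 2.92, -0.0]
ft_force: [0.6, 0.1, 0.5]
finger_gap: 0.5
gripper_force: 0.0
[-0.00058231  0.00179007  0.04135859] [-0.00770092 -0.16906879  0.00542613] [ 0.54218004  0.48937789 -0.59051038  1.64807406  0.29937095  1.09503204
  0.68338815]
2.38648092030391
[ 0.6253 -0.1164  0.1445]
[[280.21708993 235.98191381]]
```

Run:
```python
from ax import *
W,s=pickle.load(open('w6.pkl','rb'));im=cv2.imread('pics/w6.png',0)
a=im[206:268:3,246:316:3]
print('\n'.join(' '.join(f'{v:3d}' for v in r) for r in a))
```

```text
184 242 144 147 152 150 138 117 152 142 184 193 189 190 169 150 153 110 151 151 154 149 152 120
200 191 163 147 149 152 139 155 191 154 182 189 190 188 187 186 162 117 114 153 152 152 149 152
199 200 193 150 144 141 152 185 190 159 107 107 101  97 134 187 188 161  89 142 152 154 152 150
199 200 198 196 145 110 190 190 110  92  88 113 105 103  91  87 181 187 130  95 153 148 152 115
199 199 200 200 121 161 187 110  98  91 126 147 138 134 114  82  84 187 182 107  97 155 115 113
200 199 201 200 202 176 166  70 131 154 153 154 153 153 155 140  98 139 189 113 105  98  99  94
199 198 199 199 200 185 118 128 151 150 153 154 153 152 149 151 150  71 192 120 107 106  92  92
200 199 198 199 200 180  93 153 153 153 150 150 149 151 150 150 151 123 183 114 114 113 103  95
201 199 198 200 200 184 126 151 148 148 150 148 150 150 150 148 148 149 171 112 117 115 112 103
201 199 200 199 201 190 141 147 147 148 149  92  83 141 146 146 147 150 135 114 113 116 116 112
200 198 199 200 199 175 143 147 149 148 147  77  81 124 148 148 150 150 106 114 114 113 118 111
200 201 199 198 199 200 154 146 146 146 149 
[... 215 characters left out ...]
 107 115 116 112 114 115  86
199 199 200 198 200 199 200 201 155 148 150 148 147 147 149 145 109 113 111 114 114 115 116  78
199 198 198 199 199 199 201 199 202 190 155 150 151 155 173 178 102 113 112 113 113 114 114  79
199 199 197 200 200 200 198 198 200 199 199 200 200 200 200 194 148 106 111 112 113 114 114  69
198 198 199 198 197 199 198 200 199 202 201 198 198 199 200 201 199 142 109 111 117 117 118  70
200 198 198 200 199 199 198 199 199 201 200 198 199 200 199 198 178 190 110 113 119 116 119  68
199 198 199 199 199 198 197 200 198 199 198 198 201 199 197 199 198 188 107 115 120 120 119  60
199 200 200 200 199 198 199 201 200 200 201 199 200 198 199 198 199 201 189 157 156 132 115  97
```

```bash
python3 -m handwheel '[{"hand":0,"x":-0.0005,"y":0.0025,"z":0.01,"turn":0},{"hand":0.1,"x":-0.0005,"y":0.0025,"z":0.022,"turn":0},{"hand":0.1,"x":-0.0005,"y":0.0025,"z":0.034,"turn":0},{"hand":0.1,"x":-0.0005,"y":0.0025,"z":0.04,"turn":0},{"hand":0.1,"x":-0.0005,"y":0.0025,"z":0.042,"turn":0},{"hand":0.1,"x":-0.0005,"y":0.0025,"z":0.042,"turn":0},{"hand":0.1,"x":-0.0005,"y":0.0025,"z":0.042,"turn":0},{"hand":0.1,"x":-0.0005,"y":0.0025,"z":0.042,"turn":0}]' 20
python3 -m handwheel '[{"hand":0.2,"x":0,"y":0,"z":0,"turn":0},{"hand":0.3,"x":0,"y":0,"z":0,"turn":0},{"hand":0.4,"x":0,"y":0,"z":0,"turn":0},{"hand":0.6,"x":0,"y":0,"z":0,"turn":0},{"hand":0.8,"x":0,"y":0,"z":0,"turn":0},{"hand":0.8,"x":0,"y":0,"z":0,"turn":0},{"hand":0.8,"x":0,"y":0,"z":0,"turn":0},{"hand":0.8,"x":0,"y":0,"z":0,"turn":0}]' 30
python3 -c "
from ax import *
s=manip.state();print(s['moment'],s['ee_pos'])"
```

```text
time_s: 20.55
ee_pos: [0.6461, -0.1342, 0.1474]
ee_rot: [1.155, 2.921, 0.0]
ft_force: [-0.0, 0.8, -0.3]
finger_gap: 0.453
gripper_force: 0.0
time_s: 21.35
ee_pos: [0.6457, -0.1344, 0.1469]
ee_rot: [-1.155, -2.921, 0.001]
ft_force: [-4.0, -3.0, 4.6]
finger_gap: 0.291
gripper_force: 30.0
[-0.82259186  0.82979772  0.00432697] [ 0.64569857 -0.13438962  0.14694824]
```

```bash
python3 -m handwheel '[{"hand":0.8,"x":0,"y":-0.0003,"z":-0.0002,"turn":0},{"hand":0.8,"x":0,"y":-0.0007,"z":-0.0005,"turn":0},{"hand":0.8,"x":0,"y":-0.0007,"z":-0.0005,"turn":0},{"hand":0.8,"x":0,"y":-0.0007,"z":-0.0005,"turn":0},{"hand":0.8,"x":0,"y":-0.0007,"z":-0.0005,"turn":0},{"hand":0.8,"x":0,"y":-0.0007,"z":-0.0005,"turn":0},{"hand":0.8,"x":0,"y":-0.0007,"z":-0.0005,"turn":0},{"hand":0.8,"x":0,"y":-0.0007,"z":-0.0005,"turn":0}]' 30
python3 -c "
from ax import *
s=manip.state();print(s['moment'],s['ee_pos'])"
```

```text
time_s: 22.15
ee_pos: [0.6453, -0.1345, 0.1473]
ee_rot: [-1.155, -2.922, -0.0]
ft_force: [0.5, -0.8, -4.7]
finger_gap: 0.288
gripper_force: 30.0
[-0.23895474 -0.27707411  0.01668946] [ 0.64533861 -0.13454292  0.14727707]
```

```bash
python3 -m handwheel '[{"hand":0.8,"x":0,"y":0,"z":0.0004,"turn":0.05},{"hand":0.8,"x":0,"y":0,"z":0.0008,"turn":0.17},{"hand":0.8,"x":0,"y":0,"z":0.0012,"turn":0.3},{"hand":0.8,"x":0,"y":0,"z":0.0016,"turn":0.43},{"hand":0.8,"x":0,"y":0,"z":0.002,"turn":0.55},{"hand":0.8,"x":0,"y":0,"z":0.0024,"turn":0.67},{"hand":0.8,"x":0,"y":0,"z":0.0028,"turn":0.78},{"hand":0.8,"x":0,"y":0,"z":0.0028,"turn":0.8}]' 30
python3 -c "
from ax import *
s=manip.state();print(s['moment'],s['ee_pos'],s['joint_positions'][6])"
```

```text
time_s: 22.95
ee_pos: [0.645, -0.1348, 0.1447]
ee_rot: [-2.204, -2.238, 0.001]
ft_force: [-5.1, -2.8, 2.4]
finger_gap: 0.289
gripper_force: 30.0
[-0.65116132  0.98865816  0.1023256 ] [ 0.64496661 -0.13476388  0.14471601] -0.06100787169763655
```

```bash
python3 -m handwheel '[{"hand":0.8,"x":-0.0003,"y":-0.0005,"z":0.0,"turn":0.04},{"hand":0.8,"x":-0.0003,"y":-0.0005,"z":0.0003,"turn":0.12},{"hand":0.8,"x":-0.0003,"y":-0.0005,"z":0.0005,"turn":0.2},{"hand":0.8,"x":-0.0003,"y":-0.0005,"z":0.0007,"turn":0.27},{"hand":0.8,"x":-0.0003,"y":-0.0005,"z":0.0008,"turn":0.3},{"hand":0.8,"x":-0.0003,"y":-0.0005,"z":0.0008,"turn":0.3},{"hand":0.8,"x":-0.0003,"y":-0.0005,"z":0.0008,"turn":0.3},{"hand":0.8,"x":-0.0003,"y":-0.0005,"z":0.0008,"turn":0.3}]' 30
python3 -c "
from ax import *
s=manip.state();print(s['moment'],s['ee_pos'],s['joint_positions'][6])"
```

```text
time_s: 23.75
ee_pos: [0.6447, -0.135, 0.1438]
ee_rot: [-2.51, -1.889, 0.0]
ft_force: [-4.8, -1.0, 1.9]
finger_gap: 0.289
gripper_force: 30.0
[-0.39533117  1.16766242  0.08317546] [ 0.64467244 -0.13495431  0.14375056] -0.32635352945536555
```

```bash
python3 -m handwheel '[{"hand":0.8,"x":-0.0001,"y":-0.0004,"z":0.0,"turn":0.04},{"hand":0.8,"x":-0.0001,"y":-0.0004,"z":0.0002,"turn":0.12},{"hand":0.8,"x":-0.0001,"y":-0.0004,"z":0.0005,"turn":0.2},{"hand":0.8,"x":-0.0001,"y":-0.0004,"z":0.0007,"turn":0.27},{"hand":0.8,"x":-0.0001,"y":-0.0004,"z":0.0008,"turn":0.3},{"hand":0.8,"x":-0.0001,"y":-0.0004,"z":0.0008,"turn":0.3},{"hand":0.8,"x":-0.0001,"y":-0.0004,"z":0.0008,"turn":0.3},{"hand":0.8,"x":-0.0001,"y":-0.0004,"z":0.0008,"turn":0.3}]' 30
python3 -c "
from ax import *
s=manip.state();print(s['moment'],s['ee_pos'],s['joint_positions'][6])"
```

```text
time_s: 24.55
ee_pos: [0.6443, -0.1349, 0.1429]
ee_rot: [-2.764, -1.492, 0.0]
ft_force: [-4.2, -0.3, -1.5]
finger_gap: 0.287
gripper_force: 30.0
[-0.27886897  1.03045403  0.10313364] [ 0.6443471  -0.13488662  0.14289436] -0.5963314742215796
```

```bash
python3 -m handwheel '[{"hand":0.8,"x":-0.0002,"y":-0.0003,"z":0.0002,"turn":0.04},{"hand":0.8,"x":-0.0002,"y":-0.0003,"z":0.0004,"turn":0.1},{"hand":0.8,"x":-0.0002,"y":-0.0003,"z":0.0006,"turn":0.16},{"hand":0.8,"x":-0.0002,"y":-0.0003,"z":0.0008,"turn":0.2},{"hand":0.8,"x":-0.0002,"y":-0.0003,"z":0.0008,"turn":0.2},{"hand":0.8,"x":-0.0002,"y":-0.0003,"z":0.0008,"turn":0.2},{"hand":0.8,"x":-0.0002,"y":-0.0003,"z":0.0008,"turn":0.2},{"hand":0.8,"x":-0.0002,"y":-0.0003,"z":0.0008,"turn":0.2}]' 30
python3 -c "
from ax import *
s=manip.state();print(s['moment'],s['ee_pos'],s['joint_positions'][6])"
```

```text
time_s: 25.35
ee_pos: [0.6441, -0.1348, 0.1422]
ee_rot: [-2.9, -1.208, -0.0]
ft_force: [-4.4, -0.1, 0.7]
finger_gap: 0.29
gripper_force: 30.0
[-0.0564669   1.03358953  0.11040999] [ 0.64409827 -0.13483704  0.14220752] -0.7767165028605126
```

```bash
python3 -m handwheel '[{"hand":0.8,"x":0,"y":0,"z":0.0001,"turn":0.04},{"hand":0.8,"x":0,"y":0,"z":0.0003,"turn":0.1},{"hand":0.8,"x":0,"y":0,"z":0.0005,"turn":0.16},{"hand":0.8,"x":0,"y":0,"z":0.0006,"turn":0.2},{"hand":0.8,"x":0,"y":0,"z":0.0006,"turn":0.2},{"hand":0.8,"x":0,"y":0,"z":0.0006,"turn":0.2},{"hand":0.8,"x":0,"y":0,"z":0.0006,"turn":0.2},{"hand":0.8,"x":0,"y":0,"z":0.0006,"turn":0.2}]' 30
python3 -c "
from ax import *
s=manip.state();print(s['moment'],s['ee_pos'],s['joint_positions'][6])"
```

```text
time_s: 26.15
ee_pos: [0.6441, -0.1347, 0.1419]
ee_rot: [-3.006, -0.912, -0.0]
ft_force: [-6.0, 0.5, 3.2]
finger_gap: 0.29
gripper_force: 30.0
[0.10282181 1.32524141 0.18464724] [ 0.64414234 -0.13473729  0.14187273] -0.9566042438274607
```

```bash
python3 -m handwheel '[{"hand":0.8,"x":0,"y":-0.0004,"z":-0.0002,"turn":0.03},{"hand":0.8,"x":0,"y":-0.0004,"z":-0.0002,"turn":0.06},{"hand":0.8,"x":0,"y":-0.0004,"z":-0.0002,"turn":0.1},{"hand":0.8,"x":0,"y":-0.0004,"z":-0.0002,"turn":0.1},{"hand":0.8,"x":0,"y":-0.0004,"z":-0.0002,"turn":0.1},{"hand":0.8,"x":0,"y":-0.0004,"z":-0.0002,"turn":0.1},{"hand":0.8,"x":0,"y":-0.0004,"z":-0.0002,"turn":0.1},{"hand":0.8,"x":0,"y":-0.0004,"z":-0.0002,"turn":0.1}]' 30
python3 -c "
from ax import *
s=manip.state();print(s['moment'],s['ee_pos'],s['joint_positions'][6])"
```

```text
time_s: 26.95
ee_pos: [0.6439, -0.1346, 0.1419]
ee_rot: [-3.048, -0.76, -0.0]
ft_force: [-4.6, -0.1, 2.8]
finger_gap: 0.29
gripper_force: 30.0
[-0.12790976  1.06167603  0.1368413 ] [ 0.64393759 -0.13456953  0.14187682] -1.0471237047864466
```

```bash
python3 -m handwheel '[{"hand":0.8,"x":0,"y":0,"z":0,"turn":0.03},{"hand":0.8,"x":0,"y":0,"z":0,"turn":0.06},{"hand":0.8,"x":0,"y":0,"z":0,"turn":0.1},{"hand":0.8,"x":0,"y":0,"z":0,"turn":0.1},{"hand":0.8,"x":0,"y":0,"z":0,"turn":0.1},{"hand":0.8,"x":0,"y":0,"z":0,"turn":0.1},{"hand":0.8,"x":0,"y":0,"z":0,"turn":0.1},{"hand":0.8,"x":0,"y":0,"z":0,"turn":0.1}]' 30
python3 -c "
from ax import *
s=manip.state();print(s['moment'],s['ee_pos'],s['joint_positions'][6])"
```

```text
time_s: 27.75
ee_pos: [0.6439, -0.1345, 0.1419]
ee_rot: [-3.082, -0.607, -0.0]
ft_force: [-4.9, 0.1, 4.8]
finger_gap: 0.29
gripper_force: 30.0
[-8.98957567e-04  1.08839367e+00  2.18150811e-01] [ 0.64391049 -0.13454728  0.14187271] -1.1369513086758607
```

```bash
cat > mk.py <<'E'
from ax import *
import sys
def prof(im,W,ax,zb,ctr,half=1.3,n=53):
    th=ctr+np.linspace(half,-half,n)
    def samp(r,z):
        P=proj(W,np.c_[ax[0]+r*np.cos(th),ax[1]+r*np.sin(th),np.full(n,z)]).astype(np.float32)
        return cv2.remap(im,P[:,:1],P[:,1:],cv2.INTER_LINEAR)[:,0]
    return th,{"th17":samp(.0168,zb),"th16":samp(.0158,zb),"th15":samp(.0148,zb),"c1":samp(.014,zb+.001),"c3":samp(.014,zb+.003),"c5":samp(.014,zb+.005),"c8":samp(.014,zb+.008)}
if __name__=="__main__":
    s=manip.state();W=manip.camera_params("wrist");im=manip.snapshot("wrist");cv2.imwrite(sys.argv[1],im[:,:,::-1]);pickle.dump((W,s),open(sys.argv[1]+".pkl","wb"))
    g=cv2.cvtColor(im,cv2.COLOR_RGB2GRAY)
    M=R.from_rotvec(s["ee_rot"]).as_matrix();psi=np.arctan2(M[1,0],M[0,0]);ax=s["ee_pos"]+M@[.001,0,0]
    th,d=prof(g,W,ax,.1157,psi)
    print("psi",psi,proj(W,[[ax[0],ax[1],.1397]]));print("     "," ".join(f"{int(round(t*100)):4d}" for t in th))
    for k,v in d.items():print(k.ljust(5)," ".join(f"{int(x):4d}" for x in v))
E
python3 mk.py pics/m1.png; python3 -c "
import cv2;im=cv2.imread('pics/m1.png',0);print('\n'.join(' '.join(f'{v:3d}' for v in r) for r in im[190:330:4,226:336:4]))"
```

```text
psi 0.388883851781358 [[277.25668434 260.35053838]]
       169  164  159  154  149  144  139  134  129  124  119  114  109  104   99   94   89   84   79   74   69   64   59   54   49   44   39   34   29   24   19   14    9    4   -1   -6  -11  -16  -21  -26  -31  -36  -41  -46  -51  -56  -61  -66  -71  -76  -81  -86  -91
th17   147  150  170  187  187  187  187  187  191  191  194  196  198  163   89  133  193  198  195  195  194  196  196  196  197  197  196  195  195  194  195  194  191  190  192  194  193  191  192  192  193  191  194  194  194  195  194  192  192  195  197  193  132
th16   121  159  186  195  195  194  194  193  193  192  191  192  196  168   86  110  184  195  194  193  194  195  195  196  195  194  195  193  193  193  192  189  190  192  194  194  193  191  191  192  193  193  194  195  194  195  195  194  193  194  198  194  166
th15    84  153  194  198  196  197  196  197  195  196  196  197  197  177  102  125  188  200  189  166  168  195  198  195  193  192  192  192  192  191  190  190  189  190  190  188  191  191  193  189  185  187  184  182  180  177
[... 4339 characters left out ...]
  33  57 146 146 145 112 115
113 141 147 145 138  50  49 208 206 204 206 204 204 207 204 206 208 208 207 207 177  37  55 142 147 147 114 112
116 132 139 141 129  54  93 204 203 201 201 201 201 203 202 204 202 204 205 202 207  48  71 130 141 140 114 111
 78  79  82  80  82  82  80  79  79  82  79  81  79  81  79  83  82  84  80  81  80  81  83  80  79  82  79  95
 85  86  85  89  84  87  84  85  90  86  88  86  85  88  86  88  88  88  86  85  88  86  87  88  86  88  88  93
 92  91  95  93  92  92  93  93  94  92  92  91  93  94  92  91  90  92  90  92  91  93  92  91  92  92  93  91
 95  96  97  95  96  95  94  97  97  97  96  95  96  99  98  97  95  96  96  96  95  95  97  97  94  97  95  92
```

```bash
python3 -m handwheel '[{"hand":0.8,"x":0,"y":-0.0002,"z":-0.0003,"turn":0.03},{"hand":0.8,"x":0,"y":-0.0002,"z":-0.0003,"turn":0.1},{"hand":0.8,"x":0,"y":-0.0002,"z":-0.0003,"turn":0.17},{"hand":0.8,"x":0,"y":-0.0002,"z":-0.0003,"turn":0.24},{"hand":0.8,"x":0,"y":-0.0002,"z":-0.0003,"turn":0.31},{"hand":0.8,"x":0,"y":-0.0002,"z":-0.0003,"turn":0.38},{"hand":0.8,"x":0,"y":-0.0002,"z":-0.0003,"turn":0.42},{"hand":0.8,"x":0,"y":-0.0002,"z":-0.0003,"turn":0.42}]' 30
python3 mk.py pics/m2.png|grep -v c3; python3 -c "
from ax import *
s=manip.state();print(s['moment'],s['ee_pos'],s['joint_positions'][6])"
```

```text
time_s: 28.6
ee_pos: [0.6437, -0.1342, 0.1419]
ee_rot: [-3.141, 0.052, 0.0]
ft_force: [-5.1, 0.5, 0.9]
finger_gap: 0.288
gripper_force: 30.0
psi -0.032881481300934885 [[278.04157374 260.68077581]]
       127  122  117  112  107  102   97   92   87   82   77   72   67   62   57   52   47   42   37   32   27   22   17   12    7    2   -3   -8  -13  -18  -23  -28  -33  -38  -43  -48  -53  -58  -63  -68  -73  -78  -83  -88  -93  -98 -103 -108 -113 -118 -123 -128 -133
th17   136  150  174  193  190  133   79  172  196  194  192  192  193  192  194  195  196  196  195  194  194  194  194  192  190  190  193  194  193  192  192  193  192  192  194  194  195  195  194  194  193  196  196  195  193  190  191  191  192  194  191  172  115
th16    93  156  189  196  192  136   86  153  192  193  192  193  194  195  195  195  194  196  195  190  192  193  191  190  191  193  194  194  192  192  193  194  193  194  195  195  194  195  194  193  193  195  197  197  194  193  191  191  193  195  195  173  118
th15    88  154  195  198  199  146  105  164  194  194  197  196  195  196  188  192  196
[... 386 characters left out ...]
  134  123  116  131  123  118  126  108  104  120   99   88   84
c5      69   76   90  107  104  102  108   93   91  102   93   96   97   97  109   91   93   75   45   46  104  103   87  117  115   86  118  121   93  100  113   96  102  116   99   94  112  103   86  107   96   91   90   91   94   88   71   86   70   70   77   76   82
c8      57   65   72   81   89   90   77   77   82   76   89   91   90  102  110   95  103   85   47   51  104  106   98  122  111   81  120  126   95  105  120  103  106  116   99   99  108   95   90  102   97   88   93  103   90   76   70   66   65   71   72   78   74
[0.10716023 1.00991461 0.1653849 ] [ 0.64371199 -0.13420065  0.14192471] -1.5139782002314788
```

```bash
python3 -m handwheel '[{"hand":0.8,"x":0,"y":0,"z":0,"turn":0.03},{"hand":0.8,"x":0,"y":0,"z":0,"turn":0.05},{"hand":0.8,"x":0,"y":0,"z":0,"turn":0.05},{"hand":0.35,"x":0,"y":0,"z":0,"turn":0.05},{"hand":0.2,"x":0,"y":0,"z":0,"turn":0.05},{"hand":0.1,"x":0,"y":0,"z":0,"turn":0.05},{"hand":0.0,"x":0,"y":0,"z":0,"turn":0.05},{"hand":0,"x":0,"y":0,"z":0,"turn":0.05}]' 30
python3 mk.py pics/m3.png|grep -v c3; python3 -c "
from ax import *
s=manip.state();print(s['moment'],s['ft_force'])"
```

```text
time_s: 29.45
ee_pos: [0.6439, -0.1345, 0.1422]
ee_rot: [3.139, -0.128, 0.0]
ft_force: [-0.3, 0.4, -0.2]
finger_gap: 0.498
gripper_force: 0.0
psi -0.08126813358603802 [[278.21182927 260.58631745]]
       122  117  112  107  102   97   92   87   82   77   72   67   62   57   52   47   42   37   32   27   22   17   12    7    2   -3   -8  -13  -18  -23  -28  -33  -38  -43  -48  -53  -58  -63  -68  -73  -78  -83  -88  -93  -98 -103 -108 -113 -118 -123 -128 -133 -138
th17   190  192  196  183  104  106  186  195  194  192  192  193  194  195  195  197  196  195  195  195  194  194  192  191  192  193  194  192  192  192  194  194  194  195  194  196  196  194  193  193  196  198  196  194  191  188  190  191  191  188  187  186  186
th16   193  193  195  182  108  118  182  195  193  192  194  194  195  196  196  195  195  191  194  192  192  190  190  190  192  192  193  191  191  192  192  192  193  194  193  195  194  193  192  193  195  196  196  193  191  191  191  193  194  193  191  190  191
th15   175  182  177  174  114  116  185  196  194  196  195  191  191  195  196  169  142
[... 366 characters left out ...]
  151  167  162  150  137  154  164  168  167  155  155  168  160  140  144  158  133
c5      81   82   82   83   86   75   87   82   85   91   92  100   90   93   85   56   36   60  111   93  103  121  100   89  117  107   94  118  114   95  110  111   94  106  110   97  104  107   94   90  106  103  108   93   91  109  112  102  103  123  106  104  116
c8      81   77   76   70   70   70   72   78   77   82   97  100   95   86   81   62   31   67  100   93  102  125  104   98  122  108   94  124  115   93  110  112   93  109  112   94  103  107   97   94  105   93   80   77   78   75   76   83   89   84   90  106  113
[0.0736263  0.00939651 0.01059425] [-0.32358171  0.29974777  0.13950476]
```

```bash
python3 -m handwheel '[{"hand":0,"x":0,"y":0,"z":-0.008,"turn":0},{"hand":0,"x":0,"y":0,"z":-0.02,"turn":0},{"hand":0,"x":0,"y":0,"z":-0.04,"turn":0},{"hand":0,"x":0,"y":0,"z":-0.06,"turn":0},{"hand":0,"x":0,"y":0,"z":-0.075,"turn":0},{"hand":0,"x":0,"y":0,"z":-0.08,"turn":0},{"hand":0,"x":0,"y":0,"z":-0.08,"turn":0},{"hand":0,"x":0,"y":0,"z":-0.08,"turn":0}]' 30
python3 -c "
from plant import manip
print(manip.state()['ft_force']);print(manip.job_done())"
```

```text
time_s: 30.3
ee_pos: [0.6434, -0.1343, 0.2214]
ee_rot: [-3.139, 0.128, 0.001]
ft_force: [0.5, 0.4, -0.8]
finger_gap: 0.505
gripper_force: 0.0
[ 0.45761527  0.42766996 -0.7905059 ]
the job is handed in; nothing more can be done
None
```

The job is handed in at 30.3 s: the bar was pushed up to the stop between the guides and let go, the spindle was run down onto it, and the ratchet slipped about 0.59 rad (0.094 turn) by the index marks; I did not check the bar's seat again after clamping, and no verdict came back.

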